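# Free the stuck weighing tub and stack it on the scale

## Task

The top tub has jammed in the tub nested under it: press the separator stand's lever paddle all the way down to pry the top tub loose, without touching the tub until it has been pried up. Then take it by its centre rib, lift it straight off the stack and, keeping it level, lower it gently onto the carrier plate on the bench scale so that all four of its feet drop fully into the sockets, and let go. Leave everything else on the table where it is.

Things in the scene. Friction and masses are not known exactly. Their poses are not given: they have to be found in the camera images.
- tub_center (a point): Centre, half-way up, of the top tub: open white plastic tub, tapered walls, 178 mm (its x) by 140 mm (y) over the rim, 83 mm high with its four corner feet, 0.28 to 0.42 kg, z up. Rim top 41.5 mm above this point, inner floor 19.5 mm below, feet ends 41.5 mm below. Feet: round, 16 mm across, 18 mm long, tapered ends, at x = +-52, y = +-40 mm.
- tub_rib (a point): Middle of the top of the tub's centre rib, 39 mm above tub_center; axes as the tub's. The rib is 20 mm thick, runs along the tub's y from end wall to end wall (about 105 mm), and goes down to the floor 58 mm below. The open compartment each side is about 55 mm wide at mid-height, so fingers go in either side and close along the tub's x.
- nest (a point): Fixed point of the separator stand: centre of the bottom tub's inner floor, 19 mm above the table, where the top tub's feet stand at the start, its axes parallel to these. The bottom tub is clipped in and stays. Two sprung rubber pads hold the top tub (8 to 15 N to pull it up) until it has risen about 15 mm; after 65 mm its feet are clear of the bottom tub.
- paddle (a point): Middle of the top face of the lever's paddle, a black rubber pad 70 mm (stand's x) by 50 mm (y), 12 mm thick, about 205 mm from the nest's centre towards the stand's +y, 105 mm out from the hinge. It moves with the lever. Pressing it down raises a fork, 100 mm beyond the hinge, under the tub's rims and lifts the tub evenly.
- lever_hinge (a point): Fixed point on the lever's hinge line (along the stand's x), 107 mm above the table, 100 mm from the nest's centre towards the stand's +y.
- lever (a joint): Lever angle in rad: 0 = paddle fully up (0.14 above level), growing as the paddle goes down, stop at 0.45 (paddle top then about 80 mm above the table). The fork meets the tub's rim at about 0.16 and at the stop has raised the tub about 29 mm. It needs 10 to 20 N on the paddle, and stays where it is left.
- seat (a point): Centre of the top face of the fixed aluminium carrier plate on the bench scale, 69 mm above the table, z up. The plate is 160 mm (x) by 130 mm (y) with four square sockets, 22 mm wide, 14 mm deep, at x = +-52, y = +-40 mm. The tub fits either way round; seated, tub_center is 27.5 mm above this point.

How it is judged:
By the outcome, as a careful person would: the job done as asked, in the order asked, and still so for the second after the job is handed in, with the robot touching nothing.
It also fails if it takes over 64 s, if anything falls off the work surface, if the arm or the gripper's body presses on something with over 40 N, if the wrist force passes 120 N, or if a joint passes its speed limit or range.

## Robot

A 7-joint arm with a two-finger parallel gripper is mounted at the origin on the work surface. World frame = base frame: x ahead of the robot, y to its left, z up, the work surface at z = 0. Lengths are in m, angles in degrees, forces in N, time in s.
With the tool pointing down it reaches from about 0.425 to 0.875 m from the base axis. Payload 8.4 kg.
Tool frame: the origin (TCP) lies on the centre line of the jaws, within the pads' length; the fingertips stand 25 mm ahead of it and the grasp point (between the pads) lies 6 mm ahead of it; z points along the fingers, y is the direction in which the jaws open and shut (so a half turn about z gives the same grasp; the last joint's range is limited). The gripper opens to 87 mm and grips with 3 to 60 N. Pads are 19 mm wide; open, the fingers measure 117 mm over their backs; the gripper's body (75 mm by 190 mm) begins 51 mm behind the grasp point.
Start: joints at [-77.762, 19.091, 2.286, 83.961, -0.768, 76.965, -3.352], TCP at [0.2, 0.618, 0.248] pointing down, gripper open.
Joint ranges: [-147.57, 147.57], [-21.85, 119.76], [-74.77, 79.35], [14.55, 137.4], [-85.83, 265.84], [4.83, 119.75], [-152.11, 152.11]. Speed limits (degrees/s): [127.2, 127.2, 159.86, 159.86, 180, 180, 180].

## Interface

Orientations are given as [roll, pitch, yaw] about the fixed x, y, z axes, in that order (R = Rz(yaw) Ry(pitch) Rx(roll)).
In Python, from station import r, viewer, spotter gives the robot as it stands. The module is installed in compiled form; this text tells all that it offers.
- The arm moves only by the tool carry_out, never from a script. Its argument "series" is text: rows parted by semicolons, each of 6 numbers parted by spaces: the shift along the world's x, y, z in mm, then the turn, a rotation vector about the world's x, y, z in rad. A call has exactly 10 rows; each row shifts and turns the commanded pose from where the row before left it; what a row does not reach is not made up. A row lasts 1/10 s, in which the tool goes at most 50 mm and 8.59 degrees, less where a joint would pass 70% of its speed; a pose out of reach is approached as far as the arm can. A call with a gripper value outside its range is refused whole. "gripper" is the finger opening in mm, from 0 to 87, set as the call begins (left out, the last holds). The fingers move at their own pace and stop on an object; "newtons" is the grip in N (left out, the last holds). Time passes only in rows, so rows that do not move let the fingers close, or fill a call up. It gives the time, the measured TCP pose, the force and the opening at its end, in the units of the state.
- r.observe(): the state, without advancing time (a new reading comes with each control period).
- viewer.capture(name): name is "scene" or "top"; returns a dict with "color" (384x512x3 uint8, red, green, blue), "fx", "fy", "cx", "cy" (pixels), "R" (3x3) and "t" (3): a world point X has camera coordinates R X + t. Camera axes: x right, y down, z forward; pixel columns grow to the right and rows downward; lengths in m; the calibration is good to about 2 mm. A picture is of the moment at which its call begins. There is no depth.
- r.close_job(): hands the job in, once; it reports no verdict.
Trained networks look in a picture, given as the dict that the camera call returned (one of the last four; its "shot" number tells which), for a name from the list of things; names that differ only in an ending like _2 or _b are one class to them, and where a whole thing is asked for, a point or a joint stands for the part that bears it (a point fixed in the world has none). Each returns a list of dicts, best first, with "p" (0 to 1); they miss things now and then, are a little off and sometimes report something else, mostly with a low value. They report only what shows in the picture. A call takes as long as a camera call.
- spotter.regions_of(thing, picture): "pixels" (384x512 bool, what is visible of it) and "pixel" ([column, row] in pixels, amid what is visible of it).
- spotter.place_of(thing, picture): "pixel" ([column, row] in pixels: a listed point, or the origin of a listed thing).
The state is a dict: "time_s": time; "joint_pos": joint angles; "joint_vel": joint speeds; "tau": joint torques, N m; "tcp_pos": TCP position; "tool_rot": TCP orientation; "wrist_force": force on the tool from outside, world axes, zero at the start; "wrist_torque": the same for the moment, N m; "grip_width": opening from 0.0 (shut) to 1.0 (fully open).
Only numpy, scipy, OpenCV 4.12 (cv2) and the standard library are available. Lean on these libraries where they do the work, as an engineer would, in place of code of your own. Each camera call takes 0.05 s, during which the arm holds its last target.

## Working session

There is one attempt and no reset: what is moved stays moved. The work goes in short steps, Python scripts to look and compute and a tool call to move; the robot and the scene stay as the last step left them, time stands still between calls to the robot, and variables do not carry over. Pictures are saved under pics/ and viewed, and the job is handed in when it is done.

Besides the shell and the picture viewer there is one more tool, called after "Request:" by a JSON object that holds its "name" and its "arguments", one argument or row to a line. carry_out: Moves the arm, as the interface text tells. Its arguments: {"type":"object","properties":{"series":{"type":"string"},"gripper":{"type":"number"},"newtons":{"type":"number"}},"required":["series"]}

```bash
mkdir -p pics
cat > h.py <<'E'
import numpy as np, cv2
from station import r, viewer, spotter
def cap(n,f=None):
    p=viewer.capture(n)
    if f: cv2.imwrite('pics/'+f,cv2.cvtColor(p['color'],cv2.COLOR_RGB2BGR))
    return p
def ray(p,px):
    R=np.array(p['R']);t=np.array(p['t'])
    d=R.T@np.array([(px[0]-p['cx'])/p['fx'],(px[1]-p['cy'])/p['fy'],1.]);return -R.T@t,d
def atz(p,px,z):
    c,d=ray(p,px);return c+d*(z-c[2])/d[2]
def proj(p,X):
    q=np.array(p['R'])@np.array(X)+np.array(p['t']);return np.array([p['fx']*q[0]/q[2]+p['cx'],p['fy']*q[1]/q[2]+p['cy']])
def tri(a,pa,b,pb):
    ca,da=ray(a,pa);cb,db=ray(b,pb);da=da/np.linalg.norm(da);db=db/np.linalg.norm(db)
    s=np.linalg.lstsq(np.c_[da,-db],cb-ca,rcond=None)[0]
    x,y=ca+s[0]*da,cb+s[1]*db;return (x+y)/2,np.linalg.norm(x-y)
E
python3 - <<'E'
from h import *
np.set_printoptions(precision=4,suppress=True)
a=cap('scene','s0.png');b=cap('top','t0.png')
for p in(a,b): print('cam',-np.array(p['R']).T@np.array(p['t']),p['fx'])
for n in['tub_center','tub_rib','nest','paddle','lever_hinge','seat']:
    A=spotter.place_of(n,a);B=spotter.place_of(n,b)
    print(n,[(np.round(x['pixel'],1),round(x['p'],2)) for x in A[:2]],[(np.round(x['pixel'],1),round(x['p'],2)) for x in B[:2]])
    if A and B: print('   ',tri(a,A[0]['pixel'],b,B[0]['pixel']))
print(r.observe())
E
```

```text
cam [ 0.7957 -0.4166  1.0267] 446.8868583065632
cam [0.3413 0.0723 1.0672] 408.14120750065115
tub_center [(array([186.6, 316.3]), 0.87)] [(array([378.1, 181.1]), 0.91), (array([380.1, 180. ]), 0.57)]
    (array([ 0.5238, -0.2486,  0.0558]), np.float64(0.0033957333942916572))
tub_rib [(array([184.4, 308.6]), 0.8)] [(array([382.2, 176.4]), 0.73)]
    (array([ 0.5255, -0.2448,  0.1042]), np.float64(0.0008805489318628402))
nest [] []
paddle [(array([224.5, 223.9]), 0.58)] [(array([298.5, 182.8]), 0.69)]
    (array([ 0.5091, -0.0418,  0.1263]), np.float64(0.003675205192145146))
lever_hinge [(array([205.7, 268. ]), 0.6)] [(array([341.6, 180.5]), 0.61)]
    (array([ 0.5179, -0.1469,  0.1032]), np.float64(0.0006580717467982832))
seat [(array([283.8, 149.4]), 0.69)] [(array([181.6, 184.1]), 0.84)]
    (array([0.5217, 0.2404, 0.0796]), np.float64(0.0020281161867957026))
{'time_s': 0.7, 'joint_pos': array([-77.7637,  19.0882,   2.2864,  83.9595,  -0.7664,  76.9657,
        -3.3508]), 'joint_vel': array([ 0.1035,  0.0326,  0.0075, -0.0115,  0.0077, -0.0158,  0.1085]), 'tau': array([  0.0008, -65.5947,   1.3329, -40.3984,  -0.06  ,   0.0353,
         0.    ]), 'tcp_pos': array([0.2   , 0.6184, 0.2476]), 'tool_rot': array([179.9982,   0.0008, 162.0792]), 'wrist_force': array([ 0.276 ,  0.7843, -0.2748]), 'wrist_torque': array([-0.0044, -0.0561, -0.0226]), 'grip_width': 0.9973208775965565}
```

View pictures.

View pics/s0.png

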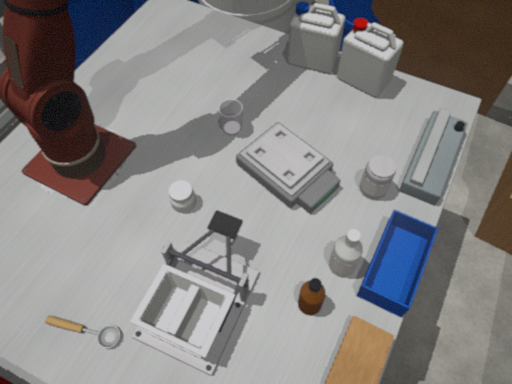

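View pics/t0.png

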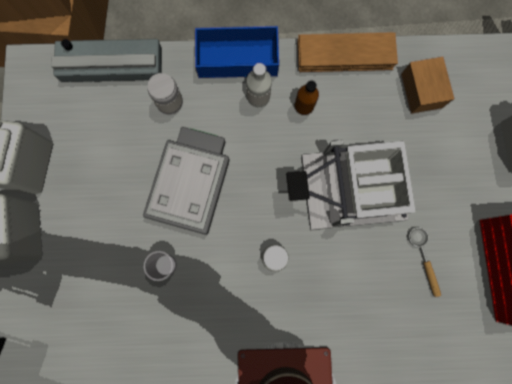

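Run:
```python
import cv2,numpy as np
s=cv2.imread('pics/s0.png');t=cv2.imread('pics/t0.png')
def crop(i,x,y,w,h,k): return cv2.resize(i[y:y+h,x:x+w],None,fx=k,fy=k,interpolation=cv2.INTER_CUBIC)
cv2.imwrite('pics/c1.png',np.vstack([crop(t,135,120,120,120,5)[:560],]))
cv2.imwrite('pics/c2.png',crop(s,230,115,120,100,6))
cv2.imwrite('pics/c3.png',crop(t,280,130,145,110,5))
cv2.imwrite('pics/c4.png',crop(s,125,205,150,170,3))
```

```text
(no output)
```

View pics/c1.png

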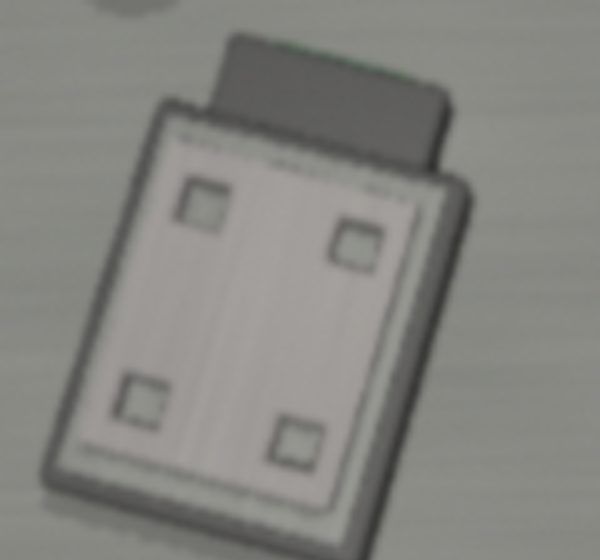

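View pics/c2.png

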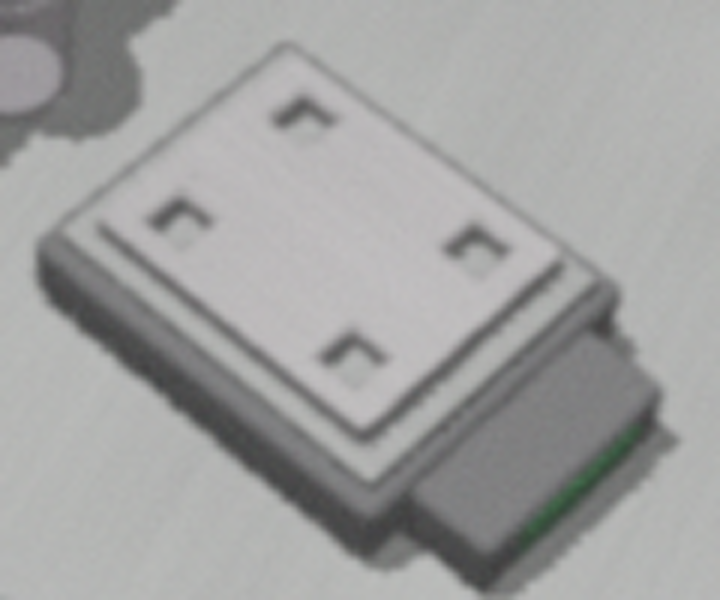

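View pics/c3.png

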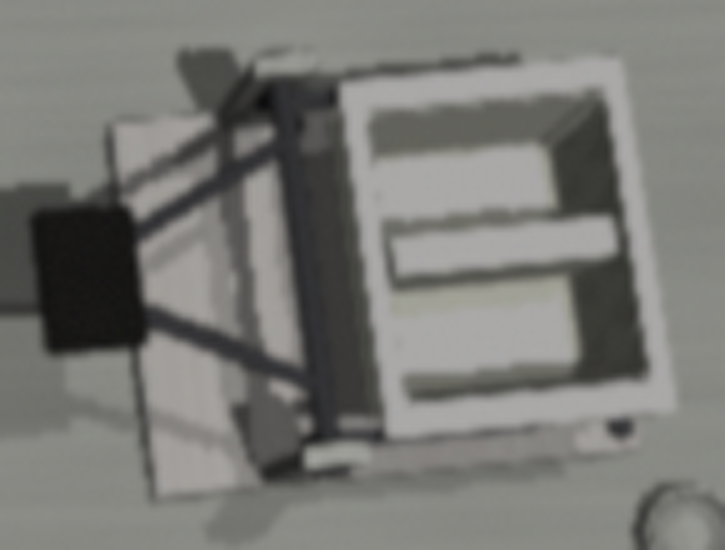

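View pics/c4.png

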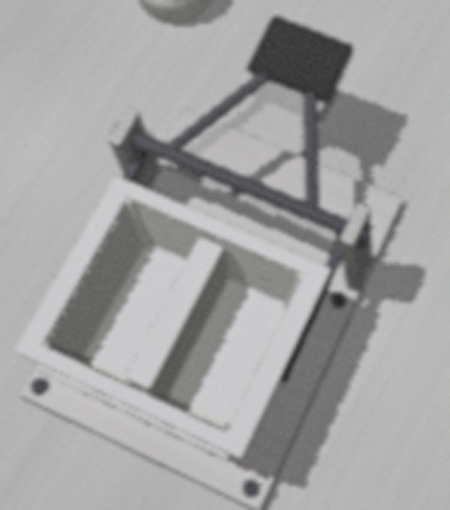

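```bash
cat > fit.py <<'E'
from h import *
from scipy.optimize import least_squares
def un(c,x0,y0,k): return (np.array(c,float)+.5)/k-.5+[x0,y0]
def fit(pic,loc,pix,g,zfree=False):
    def X(q): 
        c,s=np.cos(q[2]),np.sin(q[2]);return [np.array([q[0]+c*l[0]-s*l[1],q[1]+s*l[0]+c*l[1],l[2]+(q[3] if zfree else 0)]) for l in loc]
    f=lambda q:np.concatenate([proj(p,x)-u for p,x,u in zip(pic,X(q),pix)])
    s=least_squares(f,g+([0] if zfree else []));return s.x,np.round(f(s.x).reshape(-1,2),2)
E
python3 - <<'E'
from fit import *
np.set_printoptions(precision=4,suppress=True)
a=viewer.capture('scene');b=viewer.capture('top')
import pickle;pickle.dump((a,b),open('p0.pkl','wb'))
sl=[[.052,.04,.069],[.052,-.04,.069],[-.052,.04,.069],[-.052,-.04,.069]]
st=[un(c,135,120,5) for c in[(203,205),(356,245),(141,401),(296,443)]]
# scene: image lower-right = +x ; +y = up right? order same
ss=[un(c,230,115,6) for c in[(477,249),(352,358),(305,120),(180,220)]]
g=[.52,.24,-.3]
print('seat top',fit([b]*4,sl,st,g)); print('seat scene',fit([a]*4,sl,ss,g)); print('both',fit([a]*4+[b]*4,sl*2,ss+st,g,True))
tl=[[.089,.07,.102],[.089,-.07,.102],[-.089,-.07,.102],[-.089,.07,.102]]
tt=[un(c,280,130,5) for c in[(337,85),(622,57),(677,408),(388,438)]]
ts=[un(c,125,205,3) for c in[(330,264),(238,456),(18,348),(118,178)]]
g=[.52,-.24,.08]
print('tub top',fit([b]*4,tl,tt,g)); print('tub scene',fit([a]*4,tl,ts,g)); print('both',fit([a]*4+[b]*4,tl*2,ts+tt,g,True))
E
```

```text
seat top (array([ 0.5242,  0.236 , -0.2927]), array([[-0.05, -0.33],
       [-0.01, -0.03],
       [-0.  ,  0.1 ],
       [ 0.06,  0.25]]))
seat scene (array([ 0.5252,  0.2346, -0.3003]), array([[-0.05,  0.16],
       [ 0.07, -0.05],
       [-0.07, -0.13],
       [ 0.05,  0.02]]))
both (array([ 0.5246,  0.2364, -0.2959, -0.0026]), array([[-0.09,  0.07],
       [ 0.19, -0.12],
       [-0.14, -0.07],
       [ 0.12,  0.12],
       [ 0.06, -0.28],
       [-0.  ,  0.09],
       [ 0.01,  0.02],
       [-0.03,  0.24]]))
tub top (array([ 0.5206, -0.242 ,  0.0757]), array([[-0.04, -1.  ],
       [-0.26, -0.93],
       [ 0.41,  0.99],
       [-0.12,  0.84]]))
tub scene (array([ 0.5208, -0.2424,  0.0724]), array([[ 1.04,  1.08],
       [ 1.6 ,  0.33],
       [-1.75, -0.15],
       [-1.01, -1.69]]))
both (array([ 0.5205, -0.2423,  0.0739, -0.003 ]), array([[ 0.97,  1.35],
       [ 1.71,  0.47],
       [-1.48,  0.21],
       [-0.94, -1.24],
       [-0.11, -0.69],
       [-0.48, -0.5 ],
       [ 0.02,  1.22],
       [-0.35,  0.95]]))
```

Run:
```python
from fit import *
import pickle;a,b=pickle.load(open('p0.pkl','rb'))
np.set_printoptions(precision=3,suppress=True)
X=r.observe()['tcp_pos'];print(proj(a,X),proj(b,X),proj(a,[.2,.618,0]))
# canister bases in scene
for px in [(290,62),(335,75),(342,78),(380,92),(165,205),(232,130),(343,270),(312,310),(180,205)]: print(px,atz(a,px,0))
# tops
print(atz(a,(303,8),.2),atz(a,(361,25),.2),atz(a,(353,238),.1))
print(tri(a,(353,237),b,(259,70)),tri(a,(315,285),b,(310,86)),tri(a,(379,164),b,(161,85)),tri(a,(181,186),b,(276,257)),tri(a,(231,105),b,(152,266)))
print(tri(a,(361,25),b,(0,130)))
```

```text
[244.006 -19.973] [-29.772 338.233] [246.31   48.038]
(290, 62) [0.36  0.625 0.   ]
(335, 75) [0.513 0.637 0.   ]
(342, 78) [0.538 0.634 0.   ]
(380, 92) [0.665 0.632 0.   ]
(165, 205) [ 0.299 -0.015  0.   ]
(232, 130) [0.331 0.288 0.   ]
(343, 270) [0.784 0.034 0.   ]
(312, 310) [ 0.758 -0.09   0.   ]
(180, 205) [0.335 0.003 0.   ]
[0.381 0.641 0.2  ] [0.557 0.646 0.2  ] [0.777 0.073 0.1  ]
(array([0.777, 0.045, 0.158]), np.float64(0.0014599338272364478)) (array([ 0.748, -0.079,  0.127]), np.float64(0.001969865868991937)) (array([0.762, 0.284, 0.117]), np.float64(0.005405089757356705)) (array([0.341, 0.016, 0.08 ]), np.float64(0.0038445092364042463)) (array([0.325, 0.308, 0.085]), np.float64(0.004069230479808358))
(array([0.59, 0.55, 0.29]), np.float64(0.029389311258072256))
```

Request:
{"name": "carry_out", "arguments": {
  "series": "10 -20 0 0 0 -0.05;20 -35 0 0 0 -0.06;20 -35 0 0 0 -0.06;22 -35 0 0 0 -0.06;22 -35 0 0 0 -0.06;22 -35 0 0 0 -0.06;22 -35 0 0 0 -0.06;22 -35 0 0 0 -0.06;20 -35 0 0 0 -0.06;20 -35 0 0 0 -0.06",
  "gripper": 0,
  "newtons": 20
}}

```text
time_s: 1.8
tcp_pos: [0.4007, 0.2819, 0.2478]
tool_rot: [180.0, -0.0, 128.1]
wrist_force: [0.3, 0.1, 0.5]
grip_width: 0.176
```

Request:
{"name": "carry_out", "arguments": {
  "series": "12 -35 0 0 0 -0.06;12 -35 0 0 0 -0.06;12 -35 0 0 0 -0.06;12 -35 0 0 0 -0.06;12 -35 0 0 0 -0.06;12 -35 -10 0 0 -0.06;12 -35 -10 0 0 -0.06;10 -35 -10 0 0 -0.06;8 -28 -10 0 0 -0.06;3 -14 -10 0 0 -0.053"
}}

```text
time_s: 2.8
tcp_pos: [0.5055, -0.0413, 0.1975]
tool_rot: [179.9, 0.0, 94.0]
wrist_force: [-0.1, 0.2, 0.2]
grip_width: 0.005
```

Run:
```python
from h import *
a=cap('scene','s1.png');b=cap('top','t1.png');print(r.observe())
def crop(i,x,y,w,h,k): return cv2.resize(i[y:y+h,x:x+w],None,fx=k,fy=k,interpolation=cv2.INTER_CUBIC)
cv2.imwrite('pics/m1.png',np.hstack([crop(cv2.imread('pics/s1.png'),120,130,200,250,2),crop(cv2.imread('pics/t1.png'),240,80,190,250,2)]))
```

```text
{'time_s': 2.9, 'joint_pos': array([-38.23465997,   4.08379388,  39.87555605, 109.1633203 ,
        -2.77415281,  67.8297244 ,   6.65447164]), 'joint_vel': array([-1.72465338, -1.20849345, -2.95504644, -0.72562019,  0.15708273,
        1.55863801,  0.71392458]), 'tau': array([  1.31036416, -32.46577263,   3.16045806, -38.52617025,
        -0.12722783,  -0.43879914,  -0.09722167]), 'tcp_pos': array([ 0.50438096, -0.04014392,  0.19639799]), 'tool_rot': array([-1.79890126e+02,  3.74463881e-02,  9.40329198e+01]), 'wrist_force': array([-0.28256828, -0.49134907, -0.77647267]), 'wrist_torque': array([-0.06059059,  0.10569558, -0.03005434]), 'grip_width': 0.0064609732659196804}
```

View pics/m1.png

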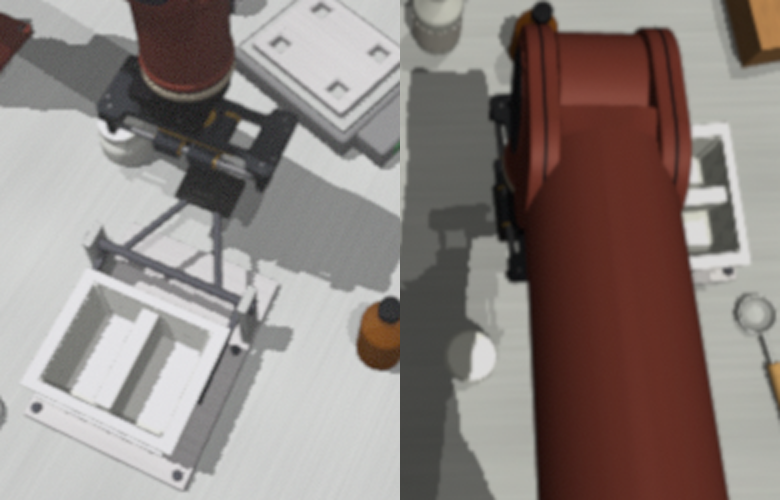

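Request:
{"name": "carry_out", "arguments": {
  "series": "0 0 -14 0 0 0;0 0 -13 0 0 0;0 0 -10 0 0 0;0 0 -6 0 0 0;0 0 -5 0 0 0;0 0 -5 0 0 0;0 0 -5 0 0 0;0 0 -5 0 0 0;0 0 -5 0 0 0;0 0 -5 0 0 0"
}}

```text
time_s: 3.9
tcp_pos: [0.5054, -0.0376, 0.126]
tool_rot: [180.0, -0.1, 94.3]
wrist_force: [-8.3, 2.5, 22.0]
grip_width: 0.009
```

Request:
{"name": "carry_out", "arguments": {
  "series": "0 0 -4 0 0 0;0 0 -4 0 0 0;0 0 -4 0 0 0;0 0 -4 0 0 0;0 0 -3 0 0 0;0 0 -2 0 0 0;0 0 -1 0 0 0;0 0 0 0 0 0;0 0 0 0 0 0;0 0 0 0 0 0"
}}

```text
time_s: 4.9
tcp_pos: [0.5061, -0.0399, 0.1071]
tool_rot: [179.9, -0.1, 94.2]
wrist_force: [-24.3, -2.5, 63.6]
grip_width: 0.004
```

Run:
```python
from h import *
a=cap('scene','s2.png');o=r.observe();print(o['tcp_pos'],o['wrist_force'],o['joint_pos'])
def crop(i,x,y,w,h,k): return cv2.resize(i[y:y+h,x:x+w],None,fx=k,fy=k,interpolation=cv2.INTER_CUBIC)
cv2.imwrite('pics/m2.png',crop(cv2.imread('pics/s2.png'),120,170,180,200,3))
```

```text
[ 0.50604619 -0.03989799  0.10708999] [-24.91660042  -2.00254783  62.38683504] [-35.99803868  11.13990802  39.46002225 114.61761058  -8.55169893
  56.9641793   11.81397728]
```

View pics/m2.png

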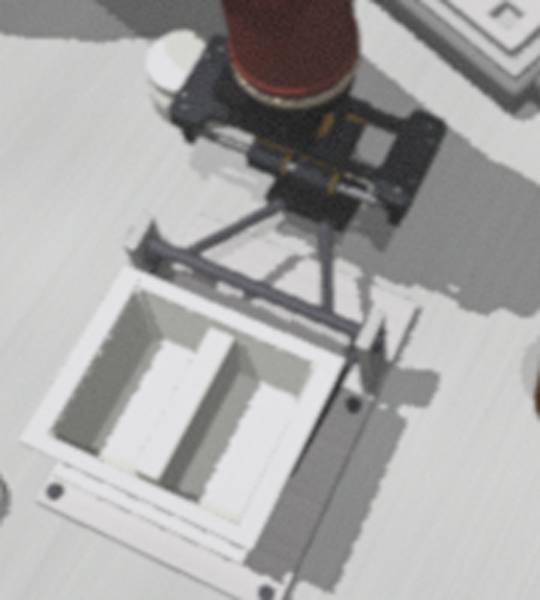

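Request:
{"name": "carry_out", "arguments": {
  "series": "0 0 4 0 0 0;0 0 10 0 0 0;0 0 15 0 0 0;0 0 20 0 0 0;0 0 20 0 0 0;0 0 20 0 0 0;0 0 20 0 0 0;0 0 20 0 0 0;0 0 10 0 0 0;0 0 5 0 0 0",
  "gripper": 60
}}

```text
time_s: 5.95
tcp_pos: [0.5054, -0.0385, 0.2473]
tool_rot: [179.9, -0.0, 94.3]
wrist_force: [-0.6, -0.3, -0.5]
grip_width: 0.68
```

Run:
```python
from fit import *
np.set_printoptions(precision=4,suppress=True)
a=cap('scene','s3.png');b=cap('top','t3.png');o=r.observe();print(o['tcp_pos'],o['tool_rot'],o['wrist_force'],o['joint_pos'])
import pickle;pickle.dump((a,b),open('p3.pkl','wb'))
for n in['tub_center','tub_rib','paddle','lever_hinge']:
    print(n,[(np.round(x['pixel'],1),round(x['p'],2)) for x in spotter.place_of(n,a)[:2]],[(np.round(x['pixel'],1),round(x['p'],2)) for x in spotter.place_of(n,b)[:2]])
x,y=.5207,-.2422
print('pred center',proj(a,[x,y,.0895]),proj(b,[x,y,.0895]),'rib',proj(a,[x,y,.1285]),proj(b,[x,y,.1285]),'paddle',proj(a,[.506,-.043,.08]),proj(b,[.506,-.043,.08]))
def crop(i,x,y,w,h,k): return cv2.resize(i[y:y+h,x:x+w],None,fx=k,fy=k,interpolation=cv2.INTER_CUBIC)
cv2.imwrite('pics/m3.png',crop(cv2.imread('pics/s3.png'),120,190,160,180,3))
cv2.imwrite('pics/m3t.png',cv2.imread('pics/t3.png'))
```

```text
[ 0.5051 -0.0385  0.2466] [179.9837  -0.0052  94.305 ] [ 0.0002 -0.1804  0.0563] [-39.2345   1.288   39.7001 105.2762  -0.8639  73.7187   5.0054]
tub_center [(array([189.1, 310.2]), 0.59)] []
tub_rib [(array([182. , 302.9]), 0.84)] [(array([384.4, 173.1]), 0.62)]
paddle [(array([225.4, 233.6]), 0.56)] []
lever_hinge [(array([201.5, 268. ]), 0.76)] []
pred center [183.9514 308.5979] [379.25   179.4118] rib [181.165  302.8934] [384.3743 176.2857] paddle [225.2312 232.607 ] [297.4472 187.9424]
```

View pics/m3.png

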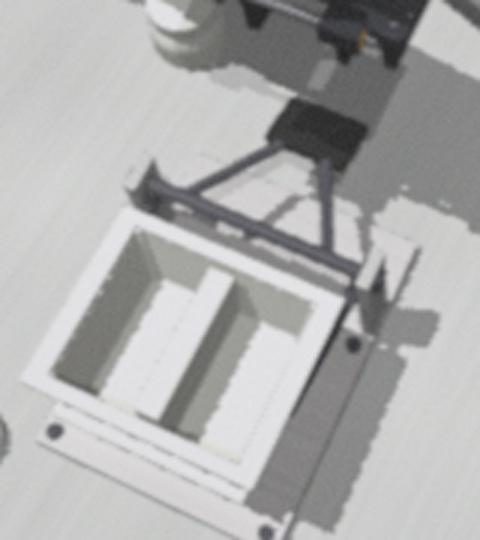

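View pics/m3t.png

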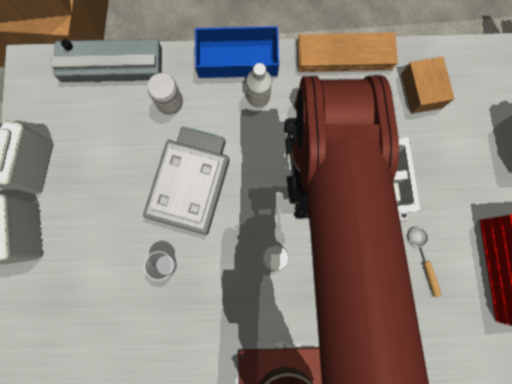

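Run:
```python
from fit import *
np.set_printoptions(precision=4,suppress=True)
import pickle;a,b=pickle.load(open('p3.pkl','rb'))
ts=[un(c,120,190,3) for c in[(346,296),(243,492),(22,380),(128,207)]]
tl=[[.086,.07,.131],[.086,-.07,.131],[-.086,-.07,.131],[-.086,.07,.131]]
print(fit([a]*4,tl,ts,[.52,-.24,.07]))
# rib ends top: scene
rl=[[0,.0525,.1285],[0,-.0525,.1285]]
print([proj(a,[.5207+l[0]-np.sin(.074)*l[1],-.2422+np.cos(.074)*l[1],l[2]])*3-[3*120,3*190] for l in rl])
```

```text
(array([ 0.521 , -0.2425,  0.0582]), array([[-1.03,  1.04],
       [ 1.28,  0.  ],
       [-0.45,  0.12],
       [ 0.11, -1.27]]))
[array([219.595 , 271.0182]), array([145.3528, 410.1694])]
```

Request:
{"name": "carry_out", "arguments": {
  "series": "1 -15 0 0 0 0;2 -25 0 0 0 0;2 -28 0 0 0 0;2 -28 0 0 0 0;2 -28 0 0 0 0;2 -28 0 0 0 0;2 -25 0 0 0 0;2 -17 0 0 0 0;1 -10 0 0 0 0;0 0 0 0 0 0"
}}

```text
time_s: 7.45
tcp_pos: [0.5207, -0.2438, 0.2463]
tool_rot: [-180.0, 0.0, 94.2]
wrist_force: [-0.6, -0.0, -0.2]
grip_width: 0.686
```

Run:
```python
from fit import *
np.set_printoptions(precision=4,suppress=True)
a=cap('scene','s4.png');o=r.observe();print(o['tcp_pos'],o['tool_rot'],o['wrist_force'],o['joint_pos'])
def crop(i,x,y,w,h,k): return cv2.resize(i[y:y+h,x:x+w],None,fx=k,fy=k,interpolation=cv2.INTER_CUBIC)
cv2.imwrite('pics/m4.png',crop(cv2.imread('pics/s4.png'),90,190,200,190,3))
```

```text
[ 0.5209 -0.2426  0.2463] [-179.9636    0.0036   94.2489] [ 0.5065  1.0447 -0.5343] [-21.5419  13.2621  49.5998  96.7679 -10.4061  74.8183  34.2993]
```

View pics/m4.png

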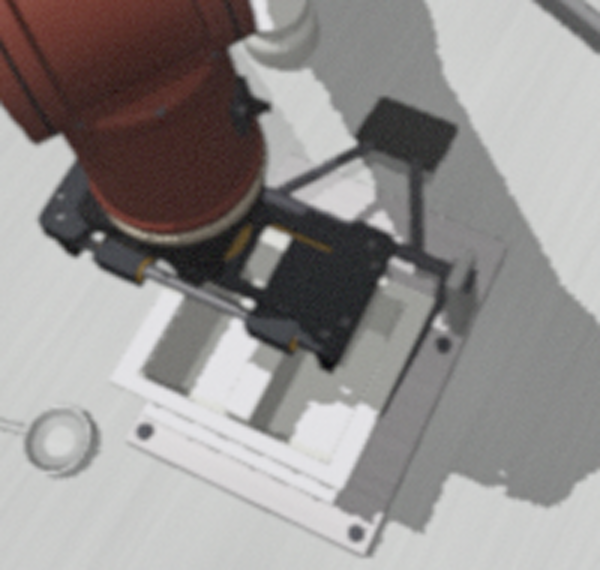

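Request:
{"name": "carry_out", "arguments": {
  "series": "0 0 -10 0 0 0;0 0 -16 0 0 0;0 0 -16 0 0 0;0 0 -14 0 0 0;0 0 -12 0 0 0;0 0 -10 0 0 0;0 0 -8 0 0 0;0 0 -6 0 0 0;0 0 -5 0 0 0;0 0 -3 0 0 0"
}}

```text
time_s: 8.5
tcp_pos: [0.5211, -0.2426, 0.1463]
tool_rot: [180.0, 0.0, 94.3]
wrist_force: [0.3, -0.4, -0.0]
grip_width: 0.688
```

Request:
{"name": "carry_out", "arguments": {
  "series": "0 0 -4 0 0 0;0 0 -5 0 0 0;0 0 -6 0 0 0;0 0 -6 0 0 0;0 0 -6 0 0 0;0 0 -5 0 0 0;0 0 -4 0 0 0;0 0 -2 0 0 0;0 0 0 0 0 0;0 0 0 0 0 0"
}}

```text
time_s: 9.5
tcp_pos: [0.5211, -0.2426, 0.1087]
tool_rot: [180.0, 0.0, 94.3]
wrist_force: [-0.5, -0.4, -0.7]
grip_width: 0.691
```

Clear, no contact. Close gently, then firm up.

Request:
{"name": "carry_out", "arguments": {
  "series": "0 0 0 0 0 0;0 0 0 0 0 0;0 0 0 0 0 0;0 0 0 0 0 0;0 0 0 0 0 0;0 0 0 0 0 0;0 0 0 0 0 0;0 0 0 0 0 0;0 0 0 0 0 0;0 0 0 0 0 0",
  "gripper": 0,
  "newtons": 15
}}

```text
time_s: 10.5
tcp_pos: [0.5209, -0.2426, 0.1085]
tool_rot: [-180.0, -0.0, 94.3]
wrist_force: [-0.7, -0.5, 0.3]
grip_width: 0.229
```

Request:
{"name": "carry_out", "arguments": {
  "series": "0 0 0 0 0 0;0 0 0 0 0 0;0 0 0 0 0 0;0 0 0 0 0 0;0 0 0 0 0 0;0 0 0 0 0 0;0 0 0 0 0 0;0 0 0 0 0 0;0 0 0 0 0 0;0 0 0 0 0 0",
  "newtons": 35
}}

```text
time_s: 11.5
tcp_pos: [0.521, -0.2426, 0.1085]
tool_rot: [-180.0, 0.0, 94.3]
wrist_force: [-1.2, 0.4, 0.8]
grip_width: 0.225
```

Request:
{"name": "carry_out", "arguments": {
  "series": "0 0 2 0 0 0;0 0 4 0 0 0;0 0 5 0 0 0;0 0 6 0 0 0;0 0 6 0 0 0;0 0 6 0 0 0;0 0 6 0 0 0;0 0 6 0 0 0;0 0 5 0 0 0;0 0 4 0 0 0"
}}

```text
time_s: 12.5
tcp_pos: [0.5211, -0.2426, 0.159]
tool_rot: [180.0, 0.0, 94.3]
wrist_force: [-0.3, -0.0, -4.7]
grip_width: 0.226
```

Request:
{"name": "carry_out", "arguments": {
  "series": "0 0 6 0 0 0;0 0 8 0 0 0;0 0 10 0 0 0;0 0 10 0 0 0;0 0 10 0 0 0;0 0 10 0 0 0;0 0 10 0 0 0;0 0 8 0 0 0;0 0 6 0 0 0;0 0 2 0 0 0"
}}

```text
time_s: 13.5
tcp_pos: [0.5212, -0.2426, 0.2392]
tool_rot: [180.0, 0.0, 94.3]
wrist_force: [-0.2, 0.9, -4.3]
grip_width: 0.228
```

Run:
```python
from fit import *
np.set_printoptions(precision=4,suppress=True)
a=cap('scene','s5.png');o=r.observe();print(o['tcp_pos'],o['tool_rot'],o['wrist_force'],o['wrist_torque'],o['joint_pos'],o['grip_width'])
def crop(i,x,y,w,h,k): return cv2.resize(i[y:y+h,x:x+w],None,fx=k,fy=k,interpolation=cv2.INTER_CUBIC)
cv2.imwrite('pics/m5.png',crop(cv2.imread('pics/s5.png'),90,190,200,190,3))
```

```text
[ 0.5212 -0.2426  0.2391] [179.973    0.0069  94.298 ] [-0.7361  0.6217 -3.3141] [-0.1378  0.0529  0.0252] [-21.473   13.5978  49.6026  97.3558 -10.7446  73.9787  34.615 ] 0.2306634445285483
```

View pics/m5.png

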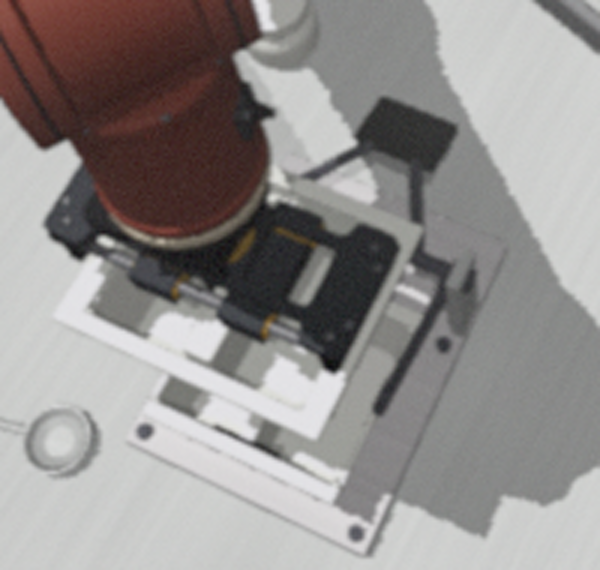

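Request:
{"name": "carry_out", "arguments": {
  "series": "0 10 0 0 0 -0.01;0 18 0 0 0 -0.02;0 25 0 0 0 -0.02;0 28 0 0 0 -0.02;0 28 0 0 0 -0.02;0 28 0 0 0 -0.02;0 28 0 0 0 -0.02;0 28 0 0 0 -0.02;0 28 0 0 0 -0.02;0 28 0 0 0 -0.02"
}}

```text
time_s: 14.55
tcp_pos: [0.5206, 0.0075, 0.2382]
tool_rot: [-180.0, 0.0, 83.4]
wrist_force: [1.0, 0.7, -3.2]
grip_width: 0.229
```

Request:
{"name": "carry_out", "arguments": {
  "series": "0 28 0 0 0 -0.02;0 28 0 0 0 -0.02;0 28 0 0 0 -0.02;0 28 0 0 0 -0.02;0 28 0 0 0 -0.02;0 28 0 0 0 -0.02;0 25 0 0 0 -0.02;1 18 0 0 0 -0.02;1 12 0 0 0 -0.016;1 6 0 0 0 -0.005"
}}

```text
time_s: 15.55
tcp_pos: [0.5238, 0.2363, 0.238]
tool_rot: [-180.0, 0.0, 73.1]
wrist_force: [0.1, -0.8, -3.3]
grip_width: 0.226
```

Run:
```python
from fit import *
np.set_printoptions(precision=4,suppress=True)
a=cap('scene','s6.png');b=cap('top','t6.png');o=r.observe();print(o['time_s'],o['tcp_pos'],o['tool_rot'],o['wrist_force'],o['joint_pos'],o['grip_width'])
import pickle;pickle.dump((a,b),open('p6.pkl','wb'))
def crop(i,x,y,w,h,k): return cv2.resize(i[y:y+h,x:x+w],None,fx=k,fy=k,interpolation=cv2.INTER_CUBIC)
cv2.imwrite('pics/m6.png',crop(cv2.imread('pics/s6.png'),210,70,180,150,4))
cv2.imwrite('pics/m6t.png',crop(cv2.imread('pics/t6.png'),110,100,160,150,4))
```

```text
15.65 [0.524  0.2356 0.2382] [-179.9897    0.037    73.07  ] [ 0.6405 -0.6149 -4.049 ] [-56.945   11.3797  32.7016  96.8738  -6.3568  73.6417 -39.8879] 0.2301504374398892
```

View pics/m6.png

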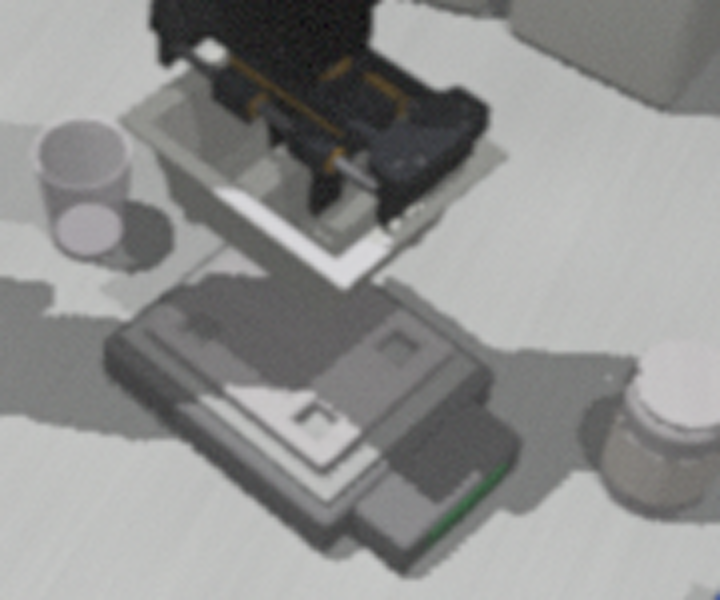

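View pics/m6t.png

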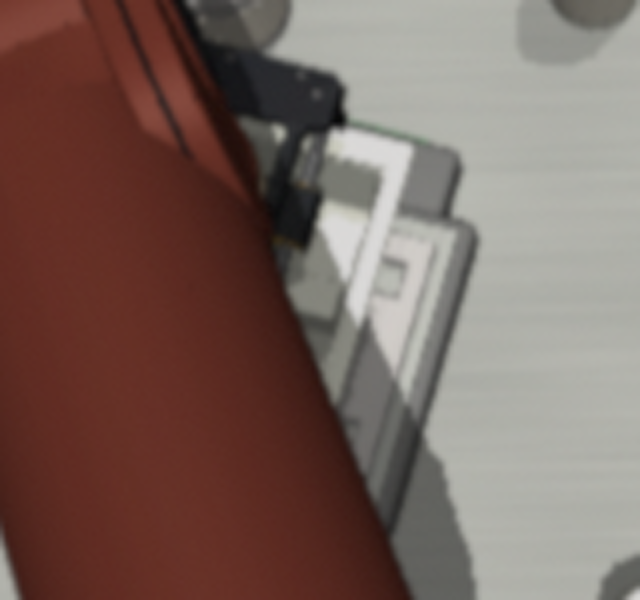

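Run:
```python
from fit import *
np.set_printoptions(precision=2,suppress=True)
import pickle;a,b=pickle.load(open('p6.pkl','rb'))
q=-.2955;c,s=np.cos(q),np.sin(q)
W=lambda l,z:[.524+c*l[0]-s*l[1],.2356+s*l[0]+c*l[1],z]
for z in(.2606,):
  for l in[(.087,-.07),(-.087,-.07),(.087,.07)]:
    print(l,proj(a,W(l,z))*4-[840,280],proj(b,W(l,z))*4-[440,400])
pts=[un(x,210,70,4) for x in[(345,288),(119,118),(508,155)]]+[un((413,147),110,100,4)]
L=[(.087,-.07,.2606),(-.087,-.07,.2606),(.087,.07,.2606),(.087,-.07,.2606)]
print(*[np.round(v,4) for v in fit([a,a,a,b],L,pts,[.52,.23,-.3])])
```

```text
(0.087, -0.07) [341.17 288.23] [417.87 145.35]
(-0.087, -0.07) [116.67 120.19] [318.9  472.53]
(0.087, 0.07) [507.36 147.97] [156.63  74.74]
[ 0.52  0.24 -0.3 ] [[-0.47  0.  ]
 [ 0.41  0.2 ]
 [ 0.72 -1.49]
 [ 1.02  0.11]]
```

Request:
{"name": "carry_out", "arguments": {
  "series": "0 0 -6 0 0 0;0 0 -12 0 0 0;0 0 -14 0 0 0;0 0 -14 0 0 0;0 0 -13 0 0 0;0 0 -12 0 0 0;0 0 -10 0 0 0;0 0 -8 0 0 0;0 0 -5 0 0 0;0 0 -3 0 0 0"
}}

```text
time_s: 16.65
tcp_pos: [0.524, 0.2354, 0.1412]
tool_rot: [-180.0, 0.0, 73.0]
wrist_force: [-0.8, -0.6, -3.9]
grip_width: 0.226
```

Run:
```python
from fit import *
np.set_printoptions(precision=4,suppress=True)
a=cap('scene','s7.png');b=cap('top','t7.png');o=r.observe();print(o['time_s'],o['tcp_pos'],o['tool_rot'],o['wrist_force'])
import pickle;pickle.dump((a,b),open('p7.pkl','wb'))
def crop(i,x,y,w,h,k): return cv2.resize(i[y:y+h,x:x+w],None,fx=k,fy=k,interpolation=cv2.INTER_CUBIC)
cv2.imwrite('pics/m7.png',crop(cv2.imread('pics/s7.png'),220,100,130,110,6))
cv2.imwrite('pics/m7t.png',crop(cv2.imread('pics/t7.png'),160,110,90,130,4))
```

```text
16.75 [0.524  0.2355 0.1414] [-179.9947    0.0065   73.0428] [ 0.2644  0.322  -4.3658]
```

View pics/m7.png

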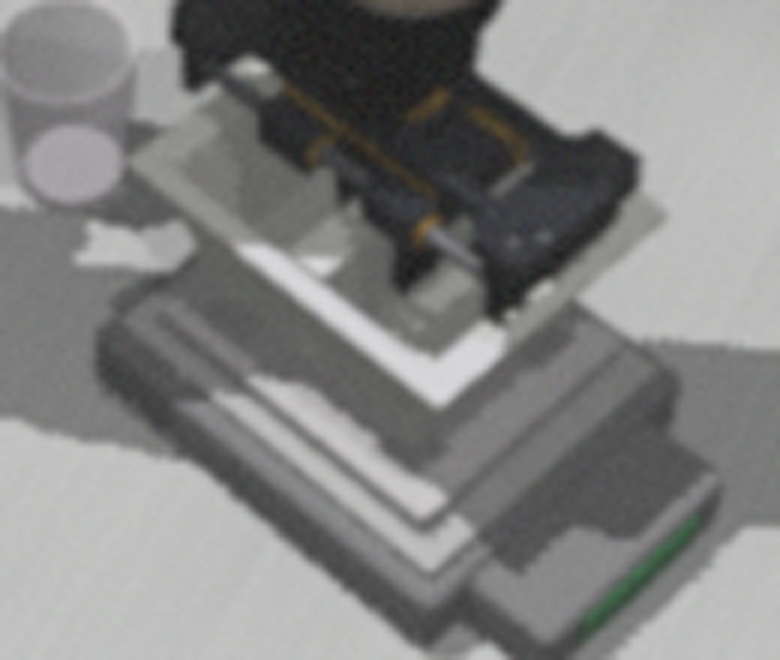

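View pics/m7t.png

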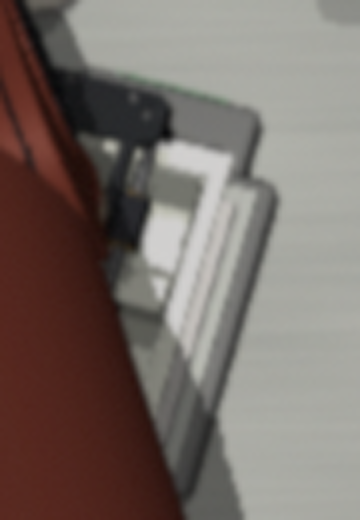

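Run:
```python
from fit import *
import pickle;a,b=pickle.load(open('p7.pkl','rb'))
z=.1637
pts=[un(x,220,100,6) for x in[(440,409),(131,160),(667,213)]]+[un((237,158),160,110,4)]
for h in(.086,.089):
  L=[(h,-.07,z),(-h,-.07,z),(h,.07,z),(h,-.07,z)]
  for n in(3,4):
    q,e=fit(([a]*3+[b])[:n],L[:n],pts[:n],[.52,.23,-.3]);print(h,n,[round(float(v),4) for v in q],e.tolist())
# plate corner (+x,-y) check & scale
for q in[(.5242,.236,-.2927),(.5252,.2346,-.3003)]:
  c,s=np.cos(q[2]),np.sin(q[2]);l=(.08,-.065)
  print((proj(a,[q[0]+c*l[0]-s*l[1],q[1]+s*l[0]+c*l[1],.069])+.5-[220,100])*6-.5)
```

```text
0.086 3 [0.5255, 0.2357, -0.3134] [[-0.89, -0.14], [0.29, 0.68], [0.65, -0.53]]
0.086 4 [0.5256, 0.2355, -0.3135] [[-0.9, -0.07], [0.29, 0.74], [0.65, -0.46], [-0.13, 0.07]]
0.089 3 [0.5242, 0.2361, -0.3102] [[-0.23, 0.27], [-0.94, -0.17], [1.16, -0.27]]
0.089 4 [0.5239, 0.2362, -0.3133] [[-0.48, 0.2], [-1.0, -0.35], [1.05, -0.23], [-0.04, -0.44]]
[421.72069317 518.18159159]
[420.58111434 521.783203  ]
```

Request:
{"name": "carry_out", "arguments": {
  "series": "0 0 -2 0 0 0;0 0 -3 0 0 0;0 0 -3 0 0 0;0 0 -2 0 0 0;0 0 -2 0 0 0;0 0 -1 0 0 0;0 0 -1 0 0 0;0 0 -1 0 0 0;0 0 -1 0 0 0;0 0 -1 0 0 0"
}}

```text
time_s: 17.75
tcp_pos: [0.524, 0.2355, 0.1245]
tool_rot: [-180.0, -0.0, 73.0]
wrist_force: [0.4, 0.1, -3.7]
grip_width: 0.225
```

Request:
{"name": "carry_out", "arguments": {
  "series": "0 0 -1 0 0 0;0 0 -1 0 0 0;0 0 -1 0 0 0;0 0 -1 0 0 0;0 0 -1 0 0 0;0 0 -1 0 0 0;0 0 -1 0 0 0;0 0 0 0 0 0;0 0 0 0 0 0;0 0 0 0 0 0"
}}

```text
time_s: 18.75
tcp_pos: [0.5241, 0.2354, 0.1176]
tool_rot: [180.0, -0.0, 73.0]
wrist_force: [-0.1, -0.2, -4.0]
grip_width: 0.226
```

Request:
{"name": "carry_out", "arguments": {
  "series": "0 0 -0.5 0 0 0;0 0 -0.5 0 0 0;0 0 -0.5 0 0 0;0 0 -0.5 0 0 0;0 0 -0.5 0 0 0;0 0 0 0 0 0;0 0 0 0 0 0;0 0 0 0 0 0;0 0 0 0 0 0;0 0 0 0 0 0"
}}

```text
time_s: 19.75
tcp_pos: [0.5241, 0.2354, 0.1165]
tool_rot: [-180.0, -0.1, 73.0]
wrist_force: [-7.4, -4.2, 13.6]
grip_width: 0.225
```

Request:
{"name": "carry_out", "arguments": {
  "series": "0 0 1 0 0 0;0 0 0 0 0 0;0 0 0 0 0 0;0 0 0 0 0 0;0 0 0 0 0 0;0 0 0 0 0 0;0 0 0 0 0 0;0 0 0 0 0 0;0 0 0 0 0 0;0 0 0 0 0 0"
}}

```text
time_s: 20.75
tcp_pos: [0.5242, 0.2355, 0.1166]
tool_rot: [-180.0, -0.0, 73.0]
wrist_force: [-4.4, -3.0, 7.2]
grip_width: 0.226
```

Request:
{"name": "carry_out", "arguments": {
  "series": "0 0 0 0 0 0;0 0 0 0 0 0;0 0 0 0 0 0;0 0 0 0 0 0;0 0 0 0 0 0;0 0 0 0 0 0;0 0 0 0 0 0;0 0 0 0 0 0;0 0 0 0 0 0;0 0 0 0 0 0",
  "gripper": 55
}}

```text
time_s: 21.75
tcp_pos: [0.524, 0.2355, 0.116]
tool_rot: [-180.0, -0.0, 73.0]
wrist_force: [0.3, -0.0, -0.4]
grip_width: 0.635
```

Run:
```python
from fit import *
a=cap('scene','s8.png');o=r.observe();print(o['time_s'],o['tcp_pos'],o['tool_rot'],o['wrist_force'],o['grip_width'])
def crop(i,x,y,w,h,k): return cv2.resize(i[y:y+h,x:x+w],None,fx=k,fy=k,interpolation=cv2.INTER_CUBIC)
cv2.imwrite('pics/m8.png',crop(cv2.imread('pics/s8.png'),220,100,130,110,6))
```

```text
21.8 [0.52402712 0.23541935 0.11604363] [-1.79998675e+02 -1.74017328e-05  7.30401859e+01] [-0.23602798 -1.00814808  1.31966129] 0.6358891191373062
```

View pics/m8.png

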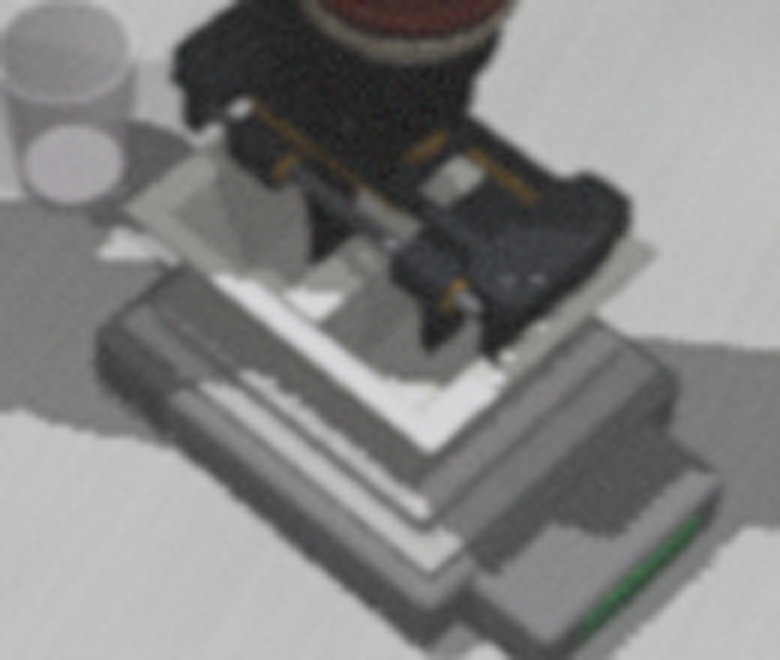

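Tub released: its near rim corner is at crop (432,450) (scene about (292,175)), and it looks level. Withdraw straight up.

Request:
{"name": "carry_out", "arguments": {
  "series": "0 0 3 0 0 0;0 0 5 0 0 0;0 0 8 0 0 0;0 0 12 0 0 0;0 0 15 0 0 0;0 0 15 0 0 0;0 0 15 0 0 0;0 0 15 0 0 0;0 0 12 0 0 0;0 0 10 0 0 0"
}}

```text
time_s: 22.8
tcp_pos: [0.5242, 0.2355, 0.2273]
tool_rot: [180.0, -0.0, 73.0]
wrist_force: [-0.9, -0.2, 0.3]
grip_width: 0.632
```

Request:
{"name": "carry_out", "arguments": {
  "series": "0 -20 5 0 0 0;0 -30 5 0 0 0;0 -35 5 0 0 0;0 -35 5 0 0 0;0 -35 5 0 0 0;0 -35 0 0 0 0;0 -30 0 0 0 0;0 -20 0 0 0 0;0 0 0 0 0 0;0 0 0 0 0 0"
}}

```text
time_s: 23.8
tcp_pos: [0.5236, -0.0052, 0.2509]
tool_rot: [-180.0, -0.0, 73.0]
wrist_force: [0.3, 0.9, -0.6]
grip_width: 0.629
```

Run:
```python
from fit import *
a=cap('scene','s9.png');b=cap('top','t9.png');o=r.observe();print(o['time_s'],o['tcp_pos'],o['wrist_force'])
import pickle;pickle.dump((a,b),open('p9.pkl','wb'))
for n in['tub_center','tub_rib']:
    A=spotter.place_of(n,a);B=spotter.place_of(n,b)
    print(n,[x['pixel'] for x in A[:1]],[x['pixel'] for x in B[:1]])
    if A and B: print(tri(a,A[0]['pixel'],b,B[0]['pixel']))
for z in(.0965,.1355): print(proj(a,[.5245,.2355,z]),proj(b,[.5245,.2355,z]))
def crop(i,x,y,w,h,k): return cv2.resize(i[y:y+h,x:x+w],None,fx=k,fy=k,interpolation=cv2.INTER_CUBIC)
cv2.imwrite('pics/m9.png',crop(cv2.imread('pics/s9.png'),220,100,130,110,6))
cv2.imwrite('pics/m9t.png',crop(cv2.imread('pics/t9.png'),130,110,130,130,4))
```

```text
23.9 [ 0.52380777 -0.00371571  0.25087031] [-0.12537981  0.67174105 -0.38987308]
tub_center [[286.9, 147.8]] [[187.6, 185.7]]
(array([0.5233118 , 0.23077505, 0.09329486]), np.float64(0.01949977404688104))
tub_rib [[285.0, 138.0]] [[181.1, 177.9]]
(array([0.52575249, 0.23179898, 0.13957994]), np.float64(0.0008327848646925678))
[284.58236421 147.10659215] [182.74823868 181.98664446]
[285.27731226 137.74029307] [179.92969942 178.93609952]
```

View pics/m9.png

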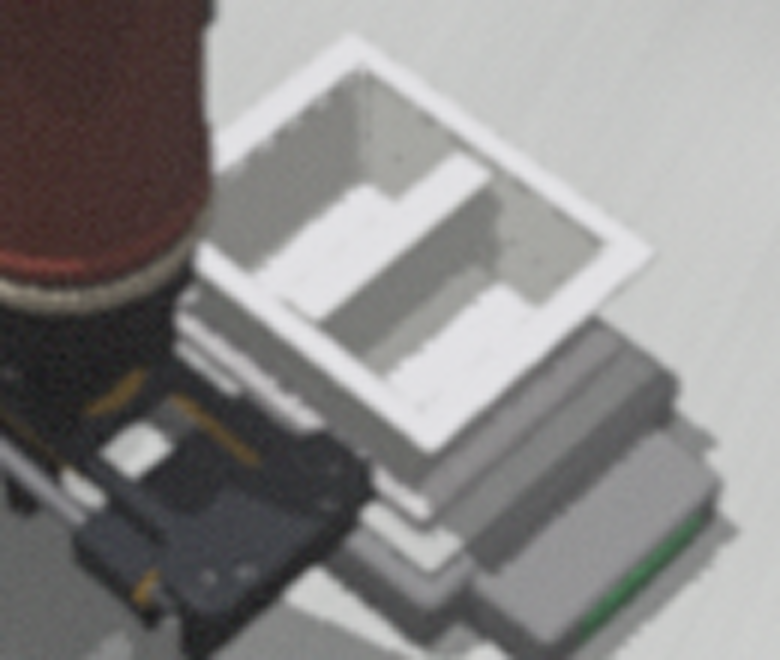

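View pics/m9t.png

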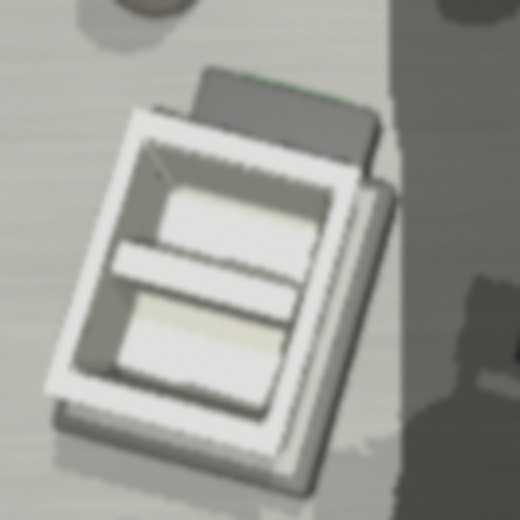

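View pics/s9.png

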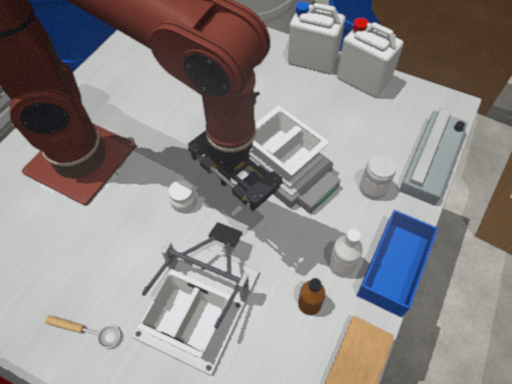

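Run:
```python
from fit import *
import pickle;a,b=pickle.load(open('p9.pkl','rb'))
h=.087
S=[un(x,220,100,6) for x in[(432,452),(655,250),(352,35)]];T=[un(x,130,110,4) for x in[(137,108),(360,175),(277,458),(45,392)]]
L=[(h,-.07,.138),(h,.07,.138),(-h,.07,.138),(h,.07,.138),(h,-.07,.138),(-h,-.07,.138),(-h,.07,.138)]
q,e=fit([a]*3+[b]*4,L,S+T,[.52,.23,-.3],True);print([round(float(v),4) for v in q],e.tolist())
for s,t,n in((S[0],T[1],'+-'),(S[1],T[0],'++'),(S[2],T[3],'-+')): print(n,np.round(tri(a,s,b,t)[0],4))
print(r.observe()['time_s'])
```

```text
[0.5226, 0.2338, -0.2957, -0.004] [[-0.59, 0.01], [0.02, 0.46], [0.0, -0.11], [-0.63, 0.55], [0.5, -0.74], [-0.03, -0.19], [-0.34, -0.0]]
+- [0.5853 0.1436 0.1306]
++ [0.6263 0.2732 0.1384]
-+ [0.4599 0.3255 0.1342]
24.1
```

```bash
python3 -c "
from station import r
print(r.close_job())"
```

```text
the job is handed in; nothing more can be done
None
```

The job is done and handed in at about 24 s: the tub was pried loose, moved to the scale, and now sits in the carrier plate with the gripper clear of it.

**Lever:** I pressed the paddle with closed fingertips down to the stop, where the tip stood about 82 mm above the table. The wrist force reached about 68 N against the stop, more than needed but under the 120 N limit. The tub was not touched until it had been raised, which I confirmed in a picture. The paddle stayed down.

**Grasp and lift:** The fingers closed on the rib at 19.7 mm, matching its 20 mm thickness. I lifted the tub straight up and carried it over level.

**Placing:** The feet went into the sockets with no side force until they touched bottom. That happened at TCP height 116.5 mm, against 115.6 mm predicted for fully seated. Contact force was about 14 N, with up to 8.5 N of it sideways.

**Last checks:**
- **Position:** the fitted tub position is within about 3 mm of the seat estimate, and the yaw agrees (-0.296 rad).
- **Height:** the camera puts the rim at 134 mm, against 138 mm expected. Earlier height fits read about 3 mm low as well.
- **Level:** heights at three rim corners ranged from 131 to 138 mm, which is within image noise. A foot left out of its socket would stand about 14 mm high.
- **Disagreement:** the network's tub_center points from the two cameras disagreed by about 20 mm, so I ignored them. Its tub_rib point agreed to within about 4 mm.
- **Everything else:** the other objects look unmoved.

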